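# Centre the dropper bottle on the dosing scale and hold the reading

## Task

The dropper bottle was put down near the edge of the dosing scale's small round plate, where the scale weighs wrong. With light taps or pushes of the fingertips bring it to the middle of the plate, standing upright, without gripping it, lifting it or knocking it over; once it stands there by itself, press the scale's oblong hold key all the way down and let it go, so that the weight is stored. Leave the round power key and everything standing round the scale alone.

Things in the scene. Friction and masses are not known exactly. Their poses are not given: they have to be found in the camera images.
- dropper: Brown glass dropper bottle, black rubber bulb, 102 mm tall, 50 to 100 g, on the plate. Round: body 33 mm wide up to 60 mm height, rounding off to 70, collar 24 mm wide to 77, bulb 13 mm wide to the top. Origin: centre of its underside; z up its axis. Slides on the plate at under 1 N (friction about 0.25): a slow push below half height slides it, a high or hard one tips it. Over 5 N is rough.
- plate_centre (a point): Middle of the top of the round polished steel plate, 90 mm wide, top 40 mm above the worktop, 10 mm above the casing, with turned rings of 36 and 72 mm diameter. z: upward normal; x, y in the plate, at any heading. The plate sits on one rubber-bushed post and tips up to 2 degrees under an off-centre load. The bottle starts 19 to 28 mm off the middle, on the robot's side or left or right of it.
- scale: Dosing scale, fixed to the worktop: white casing 172 mm long (its x), 130 mm wide (its y), 30 mm high. Origin: centre of its underside; z up. The panel with keys and a flat display lies at its -x end, nearest the robot; the plate's middle is at x = +31 mm on its long axis. Behind it a shelf overhangs the worktop from x = 0.70 m on, 245 mm up.
- hold_key (a joint): The oblong hold key: travel downwards in m, 0 at rest, 0.004 fully down; sprung, needs 1.5 N to start and 4.5 N fully down. Counts as pressed beyond 0.003.
- hold_key_top (a point): Middle of the top face of the oblong hold key (18 mm along the scale's x, 34 mm along its y), at x = -68 mm, y = -33 mm on the scale (right as the robot sees it), 37 mm above the worktop, 7 mm above the casing. The key moves along its z, downwards.
- power_key (a joint): The round power key, same travel and spring: must not be pressed (beyond 0.002).
- power_key_top (a point): Middle of the top face of the round power key, 18 mm in diameter, at x = -68 mm, y = +40 mm on the scale (left as the robot sees it), 37 mm above the worktop.
- spool_red: Spool of red thread standing on end, 28 mm in diameter, 43 mm tall, right of the scale. Bystander. Origin: centre of its underside.
- spool_white: Spool of white thread standing on end, 28 mm in diameter, 43 mm tall, right of the scale. Bystander. Origin: centre of its underside.
- matchbox: Box of matches lying flat, 37 x 56 x 16 mm, left of the scale. Bystander. Origin: centre of its underside.
- wax_pot: Round flat pot of wax with a lid, 91 mm in diameter, 44 mm tall, left of the scale. Bystander. Origin: centre of its underside.
- soap_box: Carton of bar soap, 47 x 64 x 44 mm, farther right. Bystander. Origin: centre of its underside.
- scissors: Scissors with green handles lying flat, 206 x 84 x 11 mm, far right. Bystander. Origin: centre of its underside.

How it is judged:
By the outcome, as a careful person would: the job done as asked, in the order asked, and still so for the second after the job is handed in, with the robot touching nothing.
It also fails if it takes over 54 s, if anything falls off the work surface, if the arm or the gripper's body presses on something with over 40 N, if the wrist force passes 120 N, or if a joint passes its speed limit or range.

## Robot

A 6-joint arm with a two-finger parallel gripper is mounted at the origin on a cart in front of the work surface, level with it; the furniture and walls round the work are solid. World frame = base frame: x ahead of the robot, y to its left, z up, the work surface at z = 0. Lengths are in m, angles in rad, forces in N, time in s.
With the tool pointing down it reaches from about 0.275 to 0.75 m from the base axis. Payload 10.2 kg.
Tool frame: the origin (TCP) lies midway between the tips of the shut fingers; the grasp point (between the pads) lies r.grip_depth behind it (r.grip_depth is the distance from the TCP to the grasp point, in m); z points along the fingers, y is the line along which they close (so a half turn about z gives the same grasp; the last joint's range is limited). The gripper opens to 85 mm and grips with 20 to 120 N. Pads are 22 mm wide; open, the fingers measure 114 mm over their backs; the gripper's body (76 mm by 85 mm) begins 54 mm behind the grasp point. The pads swing forward as they close: fully open they stand 13 mm farther back than shut.
Start: joints at [1.044, 0.313, 1.498, -0, 1.331, -0.223], TCP at [0.157, 0.501, 0.231] pointing down, gripper open.
Joint ranges: [-2.94, 2.94], [-0.97, 2.17], [0.19, 2.56], [-1.23, 4.37], [0.02, 3.11], [-2.88, 2.88]. Speed limits (rad/s): [2.39, 2.39, 3.01, 3.14, 3.14, 3.14].

## Interface

Orientations are given as a unit quaternion [x, y, z, w].
In Python, from cell import r gives the robot as it stands.
- The arm moves only by the tool step_arm, never from a script. Its arguments are lists of equal length, an entry for each row: "jaw": the closure, from -1 (fully open) to 1 (shut); "travel": the shift along the tool's x, y, z in cm, a list of three; "rot": the turn, a rotation vector about the tool's x, y, z in units of 8 degrees (1.0 is 8 degrees), a list of three. A call has exactly 5 rows; each row is the pose to reach, as a shift and turn from the pose commanded when the call began, along the tool's axes at that moment; what a row does not reach only later rows make up. A row lasts 1/10 s, in which the tool goes at most 50 mm and 8.59 degrees, less where a joint would pass 70% of its speed; a pose out of reach is approached as far as the arm can. A call with a gripper value outside its range is refused whole. The fingers move at their own pace and stop on an object; "grip_force" is the grip in N (left out, the last holds). Time passes only in rows, so rows that repeat a pose let the fingers close, or fill a call up. It gives the time, the measured TCP pose, the force, the opening and the grip force at its end, in the units of the state.
- r.get_obs(): the state, without advancing time (a new reading comes with each control period).
- r.capture(name): name is "scene" or "top" or "wrist"; returns a dict with "color" (420x560x3 uint8, blue, green, red), "fx", "fy", "cx", "cy" (pixels), "k1" (the pictures are not rectified: a ray, as slopes to the right and down, at radius r is drawn at 1 + k1 r^2 times it, then the intrinsics apply), "R" (3x3) and "t" (3): a world point X has camera coordinates R X + t. Camera axes: x right, y down, z forward; pixel columns grow to the right and rows downward; lengths in m; the calibration is good to about 2 mm. A picture is of the moment at which its call begins. There is no depth.
- r.close_job(): hands the job in; it is judged then, once.
The state is a dict: "time": time; "q": joint angles; "joint_velocities": joint speeds; "tau": joint torques, N m; "ee_pos": TCP position; "tcp_rot": TCP orientation; "ft_force": force on the tool from outside, world axes, zero at the start; "ft_torque": the same for the moment, N m; "grip_width": finger opening in m; "grasp_force": force on a finger pad.
Only numpy, scipy, OpenCV 4.12 (cv2) and the standard library are available. Lean on these libraries where they do the work, as an engineer would, in place of code of your own. Each camera call takes 0.05 s, during which the arm holds its last target. There are 200 camera calls.

## Working session

There is one attempt and no reset: what is moved stays moved. The work goes in short steps, Python scripts to look and compute and a tool call to move; the robot and the scene stay as the last step left them, time stands still between calls to the robot, and variables do not carry over. Pictures are saved under pics/ and viewed, at most 10 in all, crops included, and the job is handed in when it is done.

Besides the shell and the picture viewer there is one more tool, called after ">>>" in YAML: its name, and indented under it one key for each argument. step_arm: Moves the arm, as the interface text tells. Its arguments: {"type":"object","properties":{"jaw":{"type":"array","items":{"type":"number"}},"travel":{"type":"array","items":{"type":"array","items":{"type":"number"}}},"rot":{"type":"array","items":{"type":"array","items":{"type":"number"}}},"grip_force":{"type":"number"}},"required":["jaw","travel","rot"]}

```bash
ls; mkdir -p pics; cat > h.py <<'E'
import numpy as np, cv2
from cell import r
def ray(c,u,v):
    K=np.array([[c['fx'],0,c['cx']],[0,c['fy'],c['cy']],[0,0,1.]])
    p=cv2.undistortPoints(np.array([[[u,v]]],float),K,np.array([c['k1'],0,0,0.]))[0,0]
    R=np.array(c['R']);t=np.array(c['t'])
    return -R.T@t, R.T@np.array([p[0],p[1],1])
def onz(c,u,v,z):
    o,d=ray(c,u,v); return o+d*(z-o[2])/d[2]
def pix(c,X):
    p=np.array(c['R'])@np.array(X)+np.array(c['t']); a=p[:2]/p[2]; a=a*(1+c['k1']*(a@a))
    return a*[c['fx'],c['fy']]+[c['cx'],c['cy']]
E
python3 - <<'E'
from h import *
import pickle
o=r.get_obs(); print({k:np.round(v,3) for k,v in o.items()}, r.grip_depth)
for n in ['scene','top']:
    c=r.capture(n); pickle.dump(c,open(n+'.pkl','wb')); cv2.imwrite(f'pics/{n}0.png',c['color'])
    print(n,-np.array(c['R']).T@c['t'],c['fx'],c['k1'])
E
```

```text
pics
{'time': np.float64(0.0), 'q': array([ 1.044,  0.313,  1.498, -0.   ,  1.331, -0.223]), 'joint_velocities': array([-0.   , -0.   ,  0.002, -0.001,  0.   , -0.001]), 'tau': array([-0.0000e+00, -4.1228e+01, -2.5974e+01, -0.0000e+00,  4.0000e-03,
        0.0000e+00]), 'ee_pos': array([0.157, 0.501, 0.231]), 'tcp_rot': array([ 0.151,  0.988, -0.001, -0.   ]), 'ft_force': array([0.157, 0.2  , 0.215]), 'ft_torque': array([-0.026,  0.02 ,  0.05 ]), 'grasp_force': np.float64(0.0), 'grip_width': np.float64(0.085)} 0.0187
scene [-0.06464031 -0.80733304  0.8144186 ] 478.4068034207289 0.002896485541914936
top [ 0.35538246 -0.06708329  1.20289565] 424.0727131789035 -0.04637856295407235
```

View pics/scene0.png

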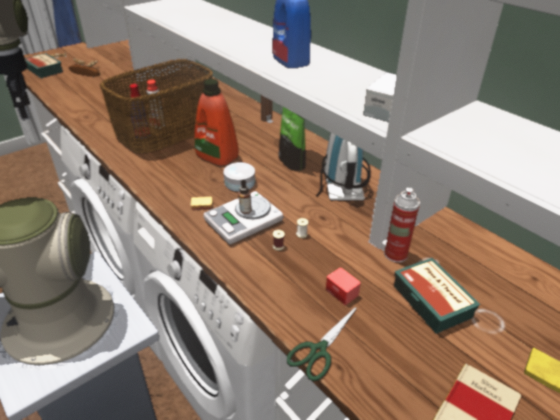

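View pics/top0.png

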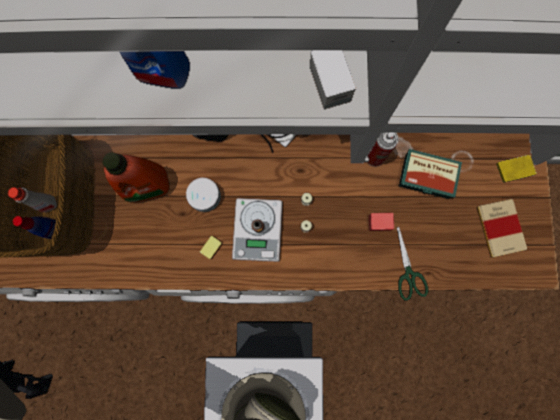

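The top view shows the scale around (258,230), the plate around (258,215), and the bottle near (257,226) on the robot's side. I'll zoom in on both views.

```bash
python3 - <<'E'
from h import *
import pickle
t=pickle.load(open('top.pkl','rb'));s=pickle.load(open('scene.pkl','rb'))
a=cv2.resize(t['color'][190:270,225:290],None,fx=6,fy=6,interpolation=cv2.INTER_CUBIC)
b=cv2.resize(s['color'][165:245,200:285],None,fx=4.7,fy=6,interpolation=cv2.INTER_CUBIC)
cv2.imwrite('pics/z.png',np.hstack([a,b]))
# casing mask: bright low-sat
hsv=cv2.cvtColor(t['color'],cv2.COLOR_BGR2HSV)
m=((hsv[...,1]<60)&(hsv[...,2]>90)).astype(np.uint8); w=np.zeros_like(m); w[185:275,225:292]=m[185:275,225:292]
cs,_=cv2.findContours(w,cv2.RETR_EXTERNAL,cv2.CHAIN_APPROX_NONE); k=max(cs,key=cv2.contourArea)
P=np.array([onz(t,*p[0],.03)[:2] for p in k])
rc=cv2.minAreaRect((P*1000).astype(np.float32)); print(rc, cv2.boundingRect(k)); print(np.round(cv2.boxPoints(rc)))
E
```

```text
((501.2861022949219, 21.848064422607422), (130.3279266357422, 172.19996643066406), 87.42155456542969) (232, 198, 50, 64)
[[412. -39.]
 [584. -47.]
 [590.  83.]
 [418.  91.]]
```

View pics/z.png

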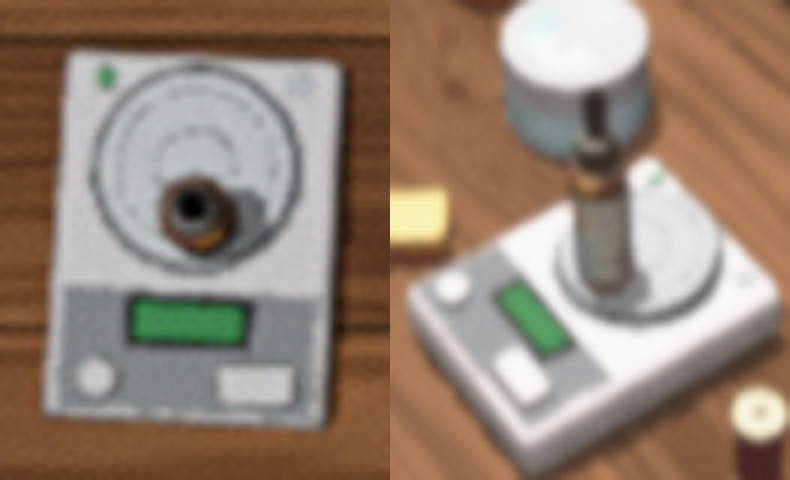

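```bash
python3 - <<'E'
from h import *
import pickle
t=pickle.load(open('top.pkl','rb'));s=pickle.load(open('scene.pkl','rb'))
f=lambda u,v:(225+u/6,190+v/6); g=lambda u,v:(200+(u-390)/4.7,165+v/6)
R=np.round
print('plate',R(onz(t,*f(196,168),.04),4), R(onz(s,*g(638,248),.04),4))
print('bulb top',R(onz(t,*f(190,204),.142),4),R(onz(s,*g(594,92),.142),4))
print('hold',R(onz(t,*f(256,384),.037),4),R(onz(s,*g(523,376),.037),4))
# predicted silhouettes in crop coords for candidate bottle positions
p=np.array([.5323,.0204]); 
X=onz(t,*f(190,204),.142)
for z in(.04,.11,.142): print(z,(pix(t,[X[0],X[1],z])-[225,190])*6,(pix(s,[X[0],X[1],z])-[200,165])*[4.7,6]+[390,0])
o,d=ray(t,*f(190,204));o2,d2=ray(s,*g(594,92))
A=np.c_[d,-d2];k=np.linalg.lstsq(A,o2-o,rcond=None)[0];print('tri',R(o+d*k[0],4),R(o2+d2*k[1],4))
E
```

```text
plate [0.5308 0.0191 0.04  ] [0.5287 0.013  0.04  ]
bulb top [0.5001 0.0139 0.142 ] [0.4964 0.0044 0.142 ]
hold [ 0.4315 -0.0095  0.037 ] [ 0.4296 -0.0159  0.037 ]
0.04 [206.46512831 234.01048875] [596.19065463 271.89660484]
0.11 [195.48891139 214.0052702 ] [591.43341354 141.58425841]
0.142 [190. 204.] [589.1440247   78.89007223]
tri [0.5012 0.0145 0.1343] [0.5027 0.0135 0.1345]
```

The bottle is about 29 mm off the middle towards the robot, and about 6 mm to the right. I'll approach above the worktop and turn the tool to the push heading of about 12°.

>>> step_arm:
  jaw: [0.5,0.5,0.5,0.5,0.5]
  travel:
    - [-3.6,-3.3,0]
    - [-7.2,-6.6,0]
    - [-10.8,-9.9,0]
    - [-14.4,-13.2,0]
    - [-18,-16.5,0]
  rot:
    - [0,0,-0.7]
    - [0,0,-1.4]
    - [0,0,-2.1]
    - [0,0,-2.8]
    - [0,0,-3.6]

```text
time: 0.6
ee_pos: [0.2784, 0.2907, 0.2312]
tcp_rot: [-0.098, 0.995, -0.0, -0.0]
ft_force: [0.7, 0.5, -0.3]
grip_width: 0.0216
grasp_force: 0.0
```

>>> step_arm:
  jaw: [0.5,0.5,0.5,0.5,0.5]
  travel:
    - [-1.5,-4.4,0.5]
    - [-3,-8.8,1]
    - [-4.5,-13.2,1.5]
    - [-6,-17.6,2]
    - [-7.5,-22,2.5]
  rot:
    - [0,-0.7,0]
    - [0,-1.4,0]
    - [0,-2.1,0]
    - [0,-2.9,0]
    - [0,-3.7,0]

```text
time: 1.1
ee_pos: [0.388, 0.1007, 0.2071]
tcp_rot: [-0.093, 0.966, 0.025, 0.242]
ft_force: [0.5, 0.7, -0.9]
grip_width: 0.0213
grasp_force: 0.0
```

>>> step_arm:
  jaw: [0.5,0.5,0.5,0.5,0.5]
  travel:
    - [0.2,-3,3]
    - [0.4,-6,6]
    - [0.6,-9,9]
    - [0.9,-10.5,10.6]
    - [0.9,-10.5,10.6]
  rot:
    - [0,0,0]
    - [0,0,0]
    - [0,0,0]
    - [0,0,0]
    - [0,0,0]

```text
time: 1.6
ee_pos: [0.4485, 0.0073, 0.1067]
tcp_rot: [-0.092, 0.967, 0.027, 0.237]
ft_force: [-0.6, 0.6, 0.1]
grip_width: 0.0215
grasp_force: 0.0
```

```bash
python3 - <<'E'
from h import *
import pickle
from scipy.spatial.transform import Rotation as Ro
o=r.get_obs(); print(np.round(o['ee_pos'],4)); print(np.round(Ro.from_quat(o['tcp_rot']).as_matrix(),3))
ims=[]
for n in ['scene','top','wrist']:
    c=r.capture(n); pickle.dump(c,open(n+'1.pkl','wb')); print(n,pix(c,o['ee_pos']))
    u,v=(240,205) if n=='scene' else (257,230)
    im=c['color'] if n=='wrist' else cv2.resize(c['color'][v-40:v+40,u-30:u+30],None,fx=5,fy=5.25,interpolation=cv2.INTER_CUBIC)
    ims.append(im if n!='wrist' else cv2.resize(im,(200,420)) )
cv2.imwrite('pics/z1.png',np.hstack(ims[:2])); cv2.imwrite('pics/w1.png',c['color'])
E
```

```text
[0.4485 0.0073 0.1067]
[[-0.87  -0.191  0.454]
 [-0.166  0.981  0.096]
 [-0.464  0.008 -0.886]]
scene [227.6453855  198.41466789]
top [259.95520682 245.63596333]
wrist [273.62307444 263.91859937]
```

View pics/z1.png

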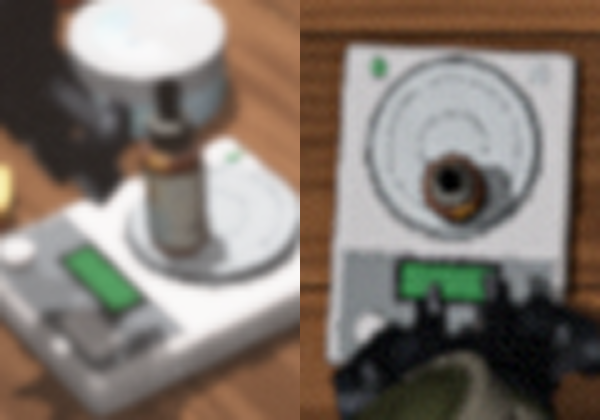

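View pics/w1.png

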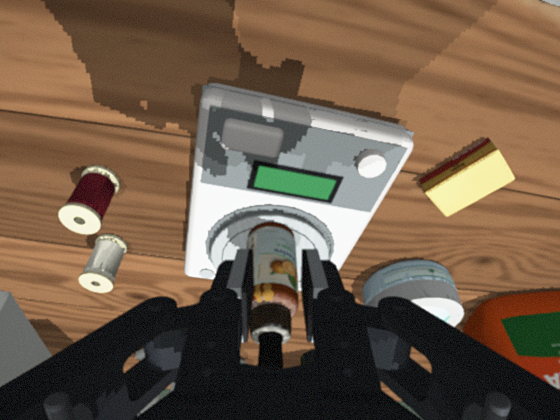

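The wrist view shows the bottle between the two fingertips (240,255) and (310,255). The hold key is at (253,138) and the power key at (371,163). I'll cross-check the geometry with the wrist camera.

```bash
python3 - <<'E'
from h import *
import pickle
c=pickle.load(open('wrist1.pkl','rb'))
R=lambda x:np.round(x,4)
h=onz(c,253,138,.037);p=onz(c,371,163,.037)
for z,uv in((.03,(205,87)),(.03,(412,132))): print('corner',R(onz(c,*uv,z)))
print(R(h),R(p),'mid',R((h+p)/2))
uy=(p-h)/np.linalg.norm(p-h); ux=np.array([uy[1],-uy[0],0]); print(np.linalg.norm(p-h),R(ux)); S=h+.068*ux+.033*uy; print('scale',R(S),'plate',R(S+.031*ux))
# plate rim: ring left/right extremes at ~ row 240
for uv in((209,245),(334,245)): print('rim',R(onz(c,*uv,.04)))
print('bottle foot edges',R(onz(c,248,235,.05)),R(onz(c,294,235,.05)))
print('cam',R(-c['R'].T@c['t']))
E
```

```text
corner [ 0.4073 -0.0371  0.03  ]
corner [0.4117 0.0819 0.03  ]
[ 0.4293 -0.0081  0.037 ] [0.433  0.0631 0.037 ] mid [0.4311 0.0275 0.037 ]
0.07135135572543172 [ 0.9986 -0.0523  0.    ]
scale [0.4989 0.0213 0.037 ] plate [0.5298 0.0196 0.037 ]
rim [ 0.5234 -0.0263  0.04  ]
rim [0.5064 0.063  0.04  ]
bottle foot edges [ 0.4957 -0.001   0.05  ] [0.49   0.0288 0.05  ]
cam [ 0.3215 -0.0169  0.2026]
```

>>> step_arm:
  jaw: [0.5,0.5,0.5,0.5,0.5]
  travel:
    - [0.6,-0.1,1.2]
    - [1.2,-0.2,2.3]
    - [1.8,-0.3,3.4]
    - [2.4,-0.3,4.6]
    - [2.4,-0.3,4.6]
  rot:
    - [0,0,0]
    - [0,0,0]
    - [0,0,0]
    - [0,0,0]
    - [0,0,0]

```text
time: 2.25
ee_pos: [0.4523, 0.0097, 0.0627]
tcp_rot: [-0.094, 0.967, 0.025, 0.234]
ft_force: [-0.8, 0.6, -0.1]
grip_width: 0.0211
grasp_force: 0.0
```

>>> step_arm:
  jaw: [0.5,0.5,0.5,0.5,0.5]
  travel:
    - [0,0,0]
    - [0,0,0]
    - [0,0,0]
    - [0,0,0]
    - [0,0,0]
  rot:
    - [0,0,0]
    - [0,0,0]
    - [0,0,0]
    - [0,0,0]
    - [0,0,0]

```text
time: 2.75
ee_pos: [0.4522, 0.0086, 0.0627]
tcp_rot: [-0.093, 0.967, 0.024, 0.235]
ft_force: [1.1, 0.2, 0.3]
grip_width: 0.0212
grasp_force: 0.0
```

```bash
python3 - <<'E'
from h import *
from scipy.spatial.transform import Rotation as Ro
o=r.get_obs(); print(np.round(o['ee_pos'],4)); print(np.round(Ro.from_quat(o['tcp_rot']).as_matrix(),3)); print(o['ft_force'],o['q'])
E
```

```text
[0.4522 0.0086 0.0627]
[[-0.873 -0.191  0.45 ]
 [-0.168  0.982  0.091]
 [-0.459  0.004 -0.889]]
[1.14270929 0.20948497 0.29165551] [-0.39469554  0.24001923  2.2419207   0.81030737  0.36224232 -2.87971783]
```

Joint 6 sits at its limit because the forward tilt puts the wrist near a singularity. I'll reduce the tilt to about 18° and take out some yaw.

>>> step_arm:
  jaw: [0.5,0.5,0.5,0.5,0.5]
  travel:
    - [0,0,0]
    - [0,0,0]
    - [0,0,0]
    - [0,0,0]
    - [0,0,0]
  rot:
    - [0,0.3,0]
    - [0,0.6,0.2]
    - [0,0.9,0.4]
    - [0,1.2,0.6]
    - [0,1.2,0.6]

```text
time: 3.25
ee_pos: [0.4529, 0.0085, 0.063]
tcp_rot: [-0.054, 0.987, 0.026, 0.152]
ft_force: [-0.5, -0.1, 0.4]
grip_width: 0.0212
grasp_force: 0.0
```

```bash
cat > st.py <<'E'
from h import *
from scipy.spatial.transform import Rotation as Ro
o=r.get_obs(); M=Ro.from_quat(o['tcp_rot']).as_matrix()
print(np.round(o['time'],2),np.round(o['ee_pos'],4),np.round(o['q'],2),np.round(o['ft_force'],1)); print(np.round(M,3))
E
python3 st.py
```

```text
3.25 [0.4529 0.0085 0.063 ] [-0.34  0.27  2.12  0.34  0.51 -2.3 ] [-0.5 -0.1  0.4]
[[-0.948 -0.115  0.297]
 [-0.099  0.993  0.068]
 [-0.303  0.035 -0.952]]
```

>>> step_arm:
  jaw: [0.5,0.5,0.5,0.5,0.5]
  travel:
    - [-0.6,0,0.1]
    - [-1.2,0.1,0.2]
    - [-1.7,0.1,0.3]
    - [-2.0,0.1,0.35]
    - [-2.2,0.1,0.4]
  rot:
    - [0,0,0]
    - [0,0,0]
    - [0,0,0]
    - [0,0,0]
    - [0,0,0]

```text
time: 3.75
ee_pos: [0.4744, 0.0122, 0.0654]
tcp_rot: [-0.054, 0.987, 0.027, 0.152]
ft_force: [0.7, -0.9, 0.2]
grip_width: 0.0212
grasp_force: 0.0
```

>>> step_arm:
  jaw: [0.5,0.5,0.5,0.5,0.5]
  travel:
    - [-0.2,0,0.05]
    - [-0.5,0,0.1]
    - [-0.8,0.1,0.2]
    - [-1.1,0.1,0.3]
    - [-1.3,0.1,0.35]
  rot:
    - [0,0,0]
    - [0,0,0]
    - [0,0,0]
    - [0,0,0]
    - [0,0,0]

```text
time: 4.25
ee_pos: [0.4876, 0.0147, 0.0661]
tcp_rot: [-0.054, 0.987, 0.027, 0.152]
ft_force: [-0.0, 0.5, 0.1]
grip_width: 0.0208
grasp_force: 0.3
```

```bash
python3 st.py; python3 - <<'E'
from h import *
import pickle
c=r.capture('top'); pickle.dump(c,open('top2.pkl','wb')); w=r.capture('wrist'); pickle.dump(w,open('wrist2.pkl','wb')); s=r.capture('scene'); pickle.dump(s,open('scene2.pkl','wb'))
a=cv2.resize(c['color'][190:250,230:285],(366,400),interpolation=cv2.INTER_CUBIC)
b=cv2.resize(s['color'][165:245,200:285],(425,400),interpolation=cv2.INTER_CUBIC)
cv2.imwrite('pics/z2.png',np.hstack([a,b])); cv2.imwrite('pics/w2.png',w['color'])
E
```

```text
4.25 [0.4876 0.0147 0.0661] [-0.29  0.33  2.03  0.3   0.54 -2.21] [-0.   0.5  0.1]
[[-0.948 -0.114  0.296]
 [-0.098  0.993  0.069]
 [-0.302  0.036 -0.953]]
```

View pics/z2.png

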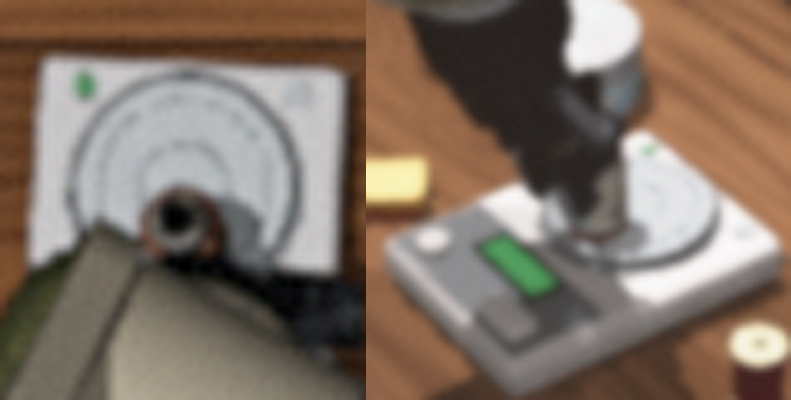

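View pics/w2.png

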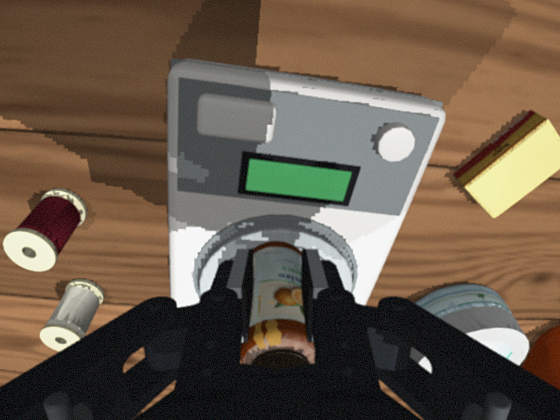

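The top view shows the bulb at about (256.8,221.9), roughly 5 mm further in and upright. I'll measure it.

```bash
cat > bulb.py <<'E'
from h import *
import sys
def bulb(c,u0,v0,w=5):
    g=c['color'].max(2).astype(float); p=g[v0-w:v0+w+1,u0-w:u0+w+1]
    W=np.clip(70-p,0,None); yy,xx=np.mgrid[-w:w+1,-w:w+1]; W[(xx**2+yy**2)>w*w]=0
    return u0+(W*xx).sum()/W.sum(), v0+(W*yy).sum()/W.sum()
E
python3 - <<'E'
from bulb import *
import pickle
for n,u,v in(('top',257,224),('top1',257,224),('top2',257,222)):
    c=pickle.load(open(n+'.pkl','rb'))
    q=bulb(c,u,v,4); print(n,np.round(q,2),np.round(onz(c,*q,.142),4))
c=pickle.load(open('top2.pkl','rb')); print('plate',onz(c,230+187/6.65,190+183/6.65,.04))
E
```

```text
top [257.07 223.66] [0.501  0.0129 0.142 ]
top1 [256.98 223.66] [0.501  0.0131 0.142 ]
top2 [256.54 222.04] [0.5051 0.0143 0.142 ]
plate [0.53220118 0.01790496 0.04      ]
```

>>> step_arm:
  jaw: [0.5,0.5,0.5,0.5,0.5]
  travel:
    - [-0.2,0,0.05]
    - [-0.5,0,0.15]
    - [-0.8,0.05,0.25]
    - [-1.1,0.1,0.35]
    - [-1.4,0.1,0.45]
  rot:
    - [0,0,0]
    - [0,0,0]
    - [0,0,0]
    - [0,0,0]
    - [0,0,0]

```text
time: 4.9
ee_pos: [0.5022, 0.0174, 0.0661]
tcp_rot: [-0.054, 0.987, 0.027, 0.152]
ft_force: [-0.9, -0.0, 0.7]
grip_width: 0.0212
grasp_force: 0.5
```

```bash
python3 st.py; python3 - <<'E'
from bulb import *
import pickle
c=r.capture('top'); pickle.dump(c,open('top3.pkl','wb'))
q=(256.5,217)
for i in range(3): q=bulb(c,round(q[0]),round(q[1]),4); print(np.round(q,2),np.round(onz(c,*q,.142),4))
a=cv2.resize(c['color'][190:250,230:285],(550,600),interpolation=cv2.INTER_CUBIC)
cv2.imwrite('pics/z3.png',a)
E
```

```text
4.9 [0.5022 0.0174 0.0661] [-0.28  0.35  1.99  0.29  0.55 -2.18] [-0.9 -0.   0.7]
[[-0.948 -0.114  0.296]
 [-0.098  0.993  0.069]
 [-0.302  0.036 -0.953]]
[255.56 216.05] [0.5204 0.017  0.142 ]
[255.48 215.91] [0.5208 0.0172 0.142 ]
[255.24 215.89] [0.5209 0.0178 0.142 ]
```

View pics/z3.png

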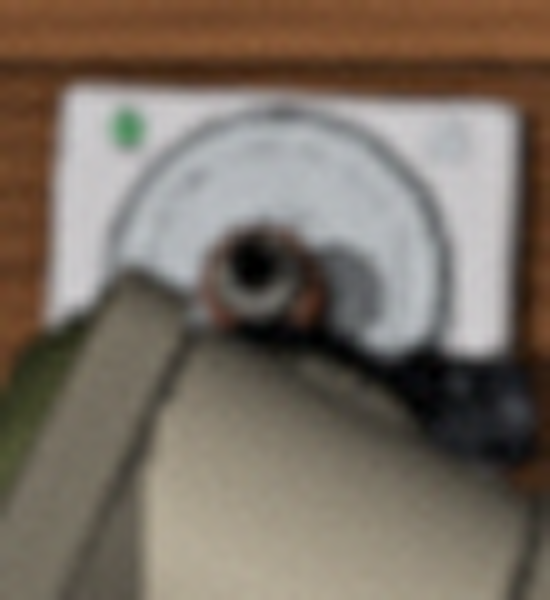

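>>> step_arm:
  jaw: [0.5,0.5,0.5,0.5,0.5]
  travel:
    - [-0.2,0.03,0.05]
    - [-0.4,0.06,0.1]
    - [-0.6,0.1,0.2]
    - [-0.8,0.13,0.25]
    - [-0.9,0.15,0.3]
  rot:
    - [0,0,0]
    - [0,0,0]
    - [0,0,0]
    - [0,0,0]
    - [0,0,0]

```text
time: 5.45
ee_pos: [0.5113, 0.0199, 0.066]
tcp_rot: [-0.054, 0.987, 0.027, 0.152]
ft_force: [-1.1, -1.1, 1.0]
grip_width: 0.0211
grasp_force: 0.5
```

>>> step_arm:
  jaw: [0.5,0.5,0.5,0.5,0.5]
  travel:
    - [0.4,0,-0.1]
    - [1.2,0,-0.4]
    - [2.4,0,-0.9]
    - [4,0,-1.6]
    - [6,0,-3]
  rot:
    - [0,0,0]
    - [0,0,0]
    - [0,0,0]
    - [0,0,0]
    - [0,0,0]

```text
time: 5.95
ee_pos: [0.444, 0.012, 0.0761]
tcp_rot: [-0.054, 0.987, 0.027, 0.151]
ft_force: [0.1, -0.2, 0.4]
grip_width: 0.0213
grasp_force: 0.0
```

```bash
python3 st.py; python3 - <<'E'
from bulb import *
import pickle
c=r.capture('top'); pickle.dump(c,open('top4.pkl','wb')); w=r.capture('wrist'); pickle.dump(w,open('wrist4.pkl','wb'))
q=(256,213)
for i in range(3): q=bulb(c,round(q[0]),round(q[1]),4); print(np.round(q,2),np.round(onz(c,*q,.142),4))
a=cv2.resize(c['color'][190:250,230:285],(366,400),interpolation=cv2.INTER_CUBIC)
b=cv2.resize(w['color'],None,fx=.77,fy=400/420)
cv2.imwrite('pics/z4.png',np.hstack([a,b]))
E
```

```text
5.95 [0.444  0.012  0.0761] [-0.34  0.22  2.14  0.32  0.54 -2.27] [ 0.1 -0.2  0.4]
[[-0.949 -0.114  0.295]
 [-0.098  0.993  0.069]
 [-0.301  0.036 -0.953]]
[255.01 213.2 ] [0.5277 0.0185 0.142 ]
[254.63 213.14] [0.5279 0.0195 0.142 ]
[254.63 213.14] [0.5279 0.0195 0.142 ]
```

View pics/z4.png

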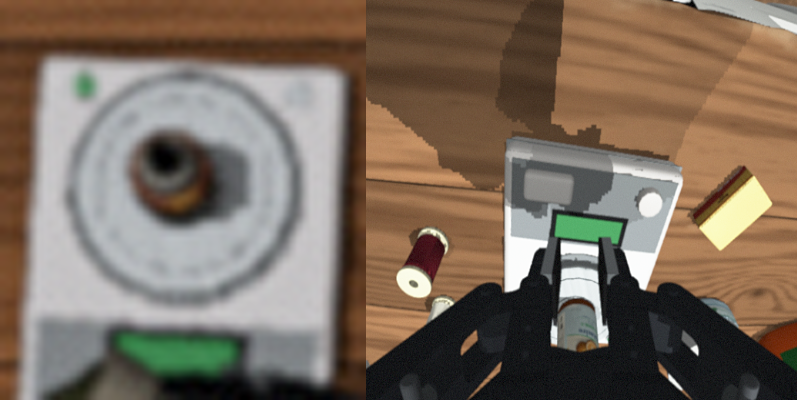

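```bash
python3 - <<'E'
from bulb import *
import pickle
c=pickle.load(open('top4.pkl','rb'))
S=lambda p:(np.array(p)-[230,190])*6.65
B=np.array([.5279,.0192])
# circle fit: dark rim gradient along rays from approx plate centre
g=cv2.GaussianBlur(cv2.cvtColor(c['color'],cv2.COLOR_BGR2GRAY),(0,0),.7).astype(np.float32)
C=np.array([.5315,.0195])
for it in range(3):
    pts=[]
    for a in np.arange(0,2*np.pi,.05):
        rs=np.arange(.040,.051,.0003)
        uv=np.array([pix(c,[C[0]+q*np.cos(a),C[1]+q*np.sin(a),.038]) for q in rs],np.float32)
        v=cv2.remap(g,uv[None,:,0],uv[None,:,1],cv2.INTER_LINEAR)[0]
        pts.append(C+rs[v.argmin()]*np.array([np.cos(a),np.sin(a)]))
    P=np.array(pts); s=np.linalg.lstsq(np.c_[2*P,np.ones(len(P))],(P**2).sum(1),rcond=None)[0]
    C=s[:2]; print('plate',C,np.sqrt(s[2]+C@C))
print('bulb px if centred',S(pix(c,[*C,.142])),'seen',S([254.65,213.2]))
# body silhouette: low-brightness/brown mask
h=cv2.cvtColor(c['color'],cv2.COLOR_BGR2HSV); m=np.zeros(h.shape[:2],bool); 
sub=(slice(205,226),slice(246,266)); m[sub]=((h[sub][...,1]>70)|(h[sub][...,2]<70))
ys,xs=np.nonzero(m); print('mask x',S([xs.min(),0])[0],S([xs.max()+1,0])[0],'y',S([0,ys.min()])[1],S([0,ys.max()+1])[1])
for z in(.04,.10):
  for dx,dy in((-1,0),(1,0),(0,1),(0,-1)):
    print(z,dx,dy,np.round(S(pix(c,[C[0]+dx*.0165,C[1]+dy*.0165,z]))))
E
```

```text
plate [0.53256438 0.02054581] 0.046689131004033574
plate [0.53283673 0.02053289] 0.04682814194081177
plate [0.5329813  0.02056835] 0.04690553346756104
bulb px if centred [161.0989666 140.7205807] seen [163.9225 154.28  ]
mask x 133.0 226.10000000000002 y 139.65 226.10000000000002
0.04 -1 0 [180. 220.]
0.04 1 0 [181. 142.]
0.04 0 1 [141. 181.]
0.04 0 -1 [220. 181.]
0.1 -1 0 [169. 199.]
0.1 1 0 [170. 117.]
0.1 0 1 [128. 158.]
0.1 0 -1 [211. 158.]
```

```bash
python3 - <<'E'
from bulb import *
import pickle
c=pickle.load(open('wrist4.pkl','rb'))
C=np.array([.531,.0195]); cam=-c['R'].T@c['t']; print(np.round(cam,3))
d=cam[:2]-C; d/=np.linalg.norm(d); n=np.array([-d[1],d[0]]); print('d',d)
for off in(-.006,0,.006):
  s=np.arange(.008,.056,.001); uv=np.array([pix(c,[*(C+d*q+n*off),.04]) for q in s],np.float32)
  v=cv2.remap(c['color'],uv[None,:,0],uv[None,:,1],cv2.INTER_LINEAR)[0]
  print(off,[f'{q*1000:.0f}:{a[0]},{a[1]},{a[2]}' for q,a in zip(s,v)])
# lateral brown extent just above foot
for z in(.045,.05):
  q=np.arange(-.026,.026,.001); uv=np.array([pix(c,[*(C+d*.012+n*k),z]) for k in q],np.float32)
  v=cv2.remap(c['color'],uv[None,:,0],uv[None,:,1],cv2.INTER_LINEAR)[0]
  print(z,[f'{k*1000:.0f}:{a[0]},{a[2]}' for k,a in zip(q,v)])
E
```

```text
[ 0.332 -0.005  0.192]
d [-0.99276746 -0.12005318]
-0.006 ['8:69,76,84', '9:31,41,65', '10:17,32,62', '11:4,27,62', '12:15,30,62', '13:13,29,55', '14:52,59,67', '15:112,110,108', '16:182,182,174', '17:230,230,224', '18:241,241,235', '19:240,240,234', '20:241,241,236', '21:241,240,235', '22:241,241,236', '23:242,241,236', '24:243,241,237', '25:243,242,238', '26:242,241,236', '27:243,244,238', '28:244,244,239', '29:243,244,238', '30:244,244,239', '31:245,244,239', '32:246,245,240', '33:235,235,230', '34:195,195,189', '35:213,213,208', '36:241,242,238', '37:246,245,241', '38:244,243,238', '39:244,244,240', '40:245,245,240', '41:245,245,240', '42:243,242,237', '43:235,235,228', '44:207,207,198', '45:134,135,130', '46:101,103,98', '47:89,90,84', '48:83,82,78', '49:82,82,80', '50:93,93,89', '51:141,140,132', '52:184,181,173', '53:188,187,177', '54:187,187,180', '55:185,187,179']
0 ['8:98,104,110', '9:56,63,79', '10:13,31,60', '11:11,29,58', '12:11,27,58', '13:16,28,55', '14:65,70,80', '15:138,139,135', '16:171,170,161', '17:197,196,187', '18:230,230,222', '19:239,239,234', '20:240,239,234'
[... 2137 characters left out ...]
0.05 ['-26:27,27', '-25:30,25', '-24:20,22', '-23:57,56', '-22:190,181', '-21:229,225', '-20:221,213', '-19:222,214', '-18:201,195', '-17:103,114', '-16:99,99', '-15:115,106', '-14:124,116', '-13:123,113', '-12:126,116', '-11:126,115', '-10:126,117', '-9:127,118', '-8:125,115', '-7:124,115', '-6:123,114', '-5:126,115', '-4:122,113', '-3:116,110', '-2:119,109', '-1:116,108', '0:119,110', '1:117,110', '2:117,110', '3:111,106', '4:115,105', '5:113,106', '6:116,107', '7:110,103', '8:118,116', '9:113,120', '10:109,114', '11:102,99', '12:90,90', '13:56,69', '14:36,43', '15:20,21', '16:31,31', '17:28,26', '18:20,19', '19:24,23', '20:16,12', '21:26,21', '22:28,25', '23:25,25', '24:18,7', '25:27,22']
```

Both the plate rings and the foot are measurable in the wrist view, but the fingers hide part of them. I'll raise and shift the tool so the whole plate is clear of the fingers.

>>> step_arm:
  jaw: [0.5,0.5,0.5,0.5,0.5]
  travel:
    - [-1.2,0.1,-4]
    - [-2.5,0.3,-8]
    - [-3.7,0.4,-11.8]
    - [-6.5,0.3,-11]
    - [-9.1,0.2,-10.1]
  rot:
    - [0,0,0]
    - [0,0,0]
    - [0,0,0]
    - [0,0,0]
    - [0,0,0]

```text
time: 6.55
ee_pos: [0.5028, 0.0158, 0.2021]
tcp_rot: [-0.054, 0.986, 0.026, 0.154]
ft_force: [-0.4, 0.5, 0.7]
grip_width: 0.0216
grasp_force: 0.0
```

```bash
python3 st.py; python3 - <<'E'
from bulb import *
import pickle
w=r.capture('wrist'); pickle.dump(w,open('wrist5.pkl','wb'))
C=[.532,.0205]
print(pix(w,[*C,.04]),[np.round(pix(w,[C[0]+a,C[1]+b,.04])) for a,b in((-.045,0),(.045,0),(0,.045),(0,-.045))])
cv2.imwrite('pics/w5.png',w['color'])
E
```

```text
6.55 [0.5028 0.0158 0.2021] [-0.28  0.14  1.84  0.19  0.9  -2.06] [-0.4  0.5  0.7]
[[-0.947 -0.114  0.3  ]
 [-0.098  0.993  0.067]
 [-0.306  0.034 -0.951]]
[272.34638972 162.56501507] [array([278., 113.]), array([267., 205.]), array([322., 167.]), array([221., 158.])]
```

View pics/w5.png

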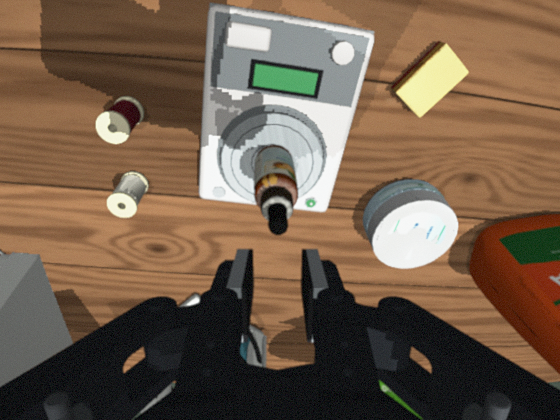

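The full plate is visible with its centre near (273,160), and the bottle's foot edge is near (276,147). I'll fit the rim, the ring and the foot numerically.

```bash
cat > fit.py <<'E'
from bulb import *
def circ(P):
    s=np.linalg.lstsq(np.c_[2*P,np.ones(len(P))],(P**2).sum(1),rcond=None)[0]; return s[:2],np.sqrt(s[2]+s[:2]@s[:2])
def run(c):
    g=cv2.cvtColor(c['color'],cv2.COLOR_BGR2GRAY).astype(np.float32)
    def prof(C,a,rs,z):
        uv=np.array([pix(c,[C[0]+q*np.cos(a),C[1]+q*np.sin(a),z]) for q in rs],np.float32)
        return cv2.remap(g,uv[None,:,0],uv[None,:,1],cv2.INTER_CUBIC)[0]
    def fit(C,angs,lo,hi,z,mode):
        for it in range(4):
            P=[]
            for a in angs:
                rs=np.arange(lo,hi,.0002); v=prof(C,a,rs,z); gr=np.gradient(v)
                k={'min':v.argmin(),'rise':gr.argmax(),'fall':gr.argmin()}[mode]
                if 0<k<len(rs)-1: P.append(C+rs[k]*np.array([np.cos(a),np.sin(a)]))
            P=np.array(P); C1,R=circ(P)
            e=abs(np.linalg.norm(P-C1,axis=1)-R); ok=e<max(.0008,2*np.median(e)); C1,R=circ(P[ok]); C=C1
        return np.round(C,4),round(R,4),ok.sum(),len(P)
    C0=np.array([.532,.0205]); full=np.arange(0,6.28,.06); near=np.pi+np.arange(-1.9,1.9,.06)
    print('rim fall',fit(C0,near,.041,.0485,.04,'fall'))
    print('ring72',fit(C0,near,.033,.039,.04,'min'))
    print('foot',fit(C0,np.pi+np.arange(-1.3,1.3,.06),.008,.022,.04,'rise'))
E
python3 - <<'E'
from fit import *
import pickle
run(pickle.load(open('wrist5.pkl','rb')))
print('bulb', onz(pickle.load(open('wrist5.pkl','rb')),278,226,.142))
E
```

```text
rim fall (array([0.5315, 0.0198]), np.float64(0.0445), np.int64(61), 64)
ring72 (array([0.5323, 0.02  ]), np.float64(0.0361), np.int64(64), 64)
foot (array([0.5331, 0.0196]), np.float64(0.019), np.int64(35), 44)
bulb [0.52445691 0.02089668 0.142     ]
```

```bash
python3 - <<'E'
from bulb import *
import pickle
for n in('wrist5','wrist4'):
    c=pickle.load(open(n+'.pkl','rb')); f=c['color'].astype(np.float32); g=f.min(2)
    C=np.array([.532,.020]); o=[]
    for a in np.arange(-1.6,1.61,.2):
        rs=np.arange(.006,.024,.0002); uv=np.array([pix(c,[C[0]-q*np.cos(a),C[1]-q*np.sin(a),.041]) for q in rs],np.float32)
        v=cv2.remap(g,uv[None,:,0],uv[None,:,1],cv2.INTER_LINEAR)[0]; k=np.nonzero(v<70)[0]
        # last dark sample -> glass edge
        o.append((round(a,1),round(rs[k[-1]]*1000,1) if len(k) else None, round(rs[np.gradient(v).argmax()]*1000,1)))
    print(n,o)
E
```

```text
wrist5 [(np.float64(-1.6), np.float64(15.4), np.float64(19.2)), (np.float64(-1.4), np.float64(10.0), np.float64(18.4)), (np.float64(-1.2), None, np.float64(18.0)), (np.float64(-1.0), None, np.float64(18.0)), (np.float64(-0.8), None, np.float64(18.6)), (np.float64(-0.6), None, np.float64(18.2)), (np.float64(-0.4), np.float64(17.6), np.float64(18.2)), (np.float64(-0.2), np.float64(17.4), np.float64(17.8)), (np.float64(-0.0), np.float64(17.4), np.float64(17.6)), (np.float64(0.2), np.float64(17.0), np.float64(17.6)), (np.float64(0.4), np.float64(17.2), np.float64(18.4)), (np.float64(0.6), np.float64(18.2), np.float64(20.0)), (np.float64(0.8), np.float64(16.0), np.float64(21.0)), (np.float64(1.0), None, np.float64(23.6)), (np.float64(1.2), None, np.float64(15.6)), (np.float64(1.4), None, np.float64(15.8)), (np.float64(1.6), None, np.float64(15.0))]
wrist4 [(np.float64(-1.6), None, np.float64(18.8)), (np.float64(-1.4), None, np.float64(18.2)), (np.float64(-1.2), np.float64(17.6), np.float64(17.8)), (np.float64(-1.0), np.float64(17.6), np.float64(17.6)), (np.float64(-0.8), np.float64(17.6), np.float64(18.6)), (np.float64(-0.6), np.float64(17.4), np.float64(18.6)), (np.float64(-0.4), np.float64(17.2), np.float64(18.4)), (np.float64(-0.2), np.float64(17.4), np.float64(19.0)), (np.float64(-0.0), np.float64(16.4), np.float64(16.4)), (np.float64(0.2), np.float64(16.4), np.float64(16.4)), (np.float64(0.4), np.float64(16.2), np.float64(19.4)), (np.float64(0.6), np.float64(15.6), np.float64(15.4)), (np.float64(0.8), np.float64(23.8), np.float64(15.6)), (np.float64(1.0), np.float64(23.8), np.float64(15.2)), (np.float64(1.2), np.float64(23.8), np.float64(14.6)), (np.float64(1.4), np.float64(23.8), np.float64(14.4)), (np.float64(1.6), np.float64(23.8), np.float64(8.6))]
```

The bottle stands about 1.5 mm off the centre, which is good. Next I'll shut the fingers, bring the tool vertical and go over the hold key.

>>> step_arm:
  jaw: [1,1,1,1,1]
  travel:
    - [3.5,-0.8,-1.1]
    - [7,-1.6,-2]
    - [8.3,-1.8,2]
    - [10,-1.9,6]
    - [10,-1.9,7.2]
  rot:
    - [0,0.5,0]
    - [0,1,0]
    - [0,1.5,0]
    - [0,2.2,0]
    - [0,2.2,0]

```text
time: 7.1
ee_pos: [0.4289, -0.0073, 0.0975]
tcp_rot: [-0.057, 0.998, 0.019, -0.004]
ft_force: [0.2, 0.6, 0.1]
grip_width: -0.0003
grasp_force: 0.0
```

```bash
python3 st.py
```

```text
7.1 [ 0.4289 -0.0073  0.0975] [-0.31  0.28  1.93  0.04  0.95 -2.02] [0.2 0.6 0.1]
[[-0.993 -0.114 -0.011]
 [-0.114  0.993  0.038]
 [ 0.007  0.039 -0.999]]
```

>>> step_arm:
  jaw: [1,1,1,1,1]
  travel:
    - [-0.1,-0.1,1.5]
    - [-0.2,-0.2,3]
    - [-0.3,-0.35,4.5]
    - [-0.3,-0.35,5.3]
    - [-0.3,-0.35,5.4]
  rot:
    - [0,0,0]
    - [0,0,0]
    - [0,0,0]
    - [0,0,0]
    - [0,0,0]

```text
time: 7.6
ee_pos: [0.4333, -0.0089, 0.0466]
tcp_rot: [-0.057, 0.998, 0.018, -0.001]
ft_force: [-0.5, -0.1, -0.9]
grip_width: -0.0001
grasp_force: 0.0
```

>>> step_arm:
  jaw: [1,1,1,1,1]
  travel:
    - [0,0,0.2]
    - [0,0,0.4]
    - [0,0,0.6]
    - [0,0,0.8]
    - [0,0,0.8]
  rot:
    - [0,0,0]
    - [0,0,0]
    - [0,0,0]
    - [0,0,0]
    - [0,0,0]

```text
time: 8.1
ee_pos: [0.4332, -0.0087, 0.0385]
tcp_rot: [-0.057, 0.998, 0.018, -0.001]
ft_force: [-1.1, -0.4, 0.3]
grip_width: -0.0
grasp_force: 0.0
```

Now I'll press down slowly, 5 mm to z ≈ 33.

>>> step_arm:
  jaw: [1,1,1,1,1]
  travel:
    - [0,0,0.15]
    - [0,0,0.3]
    - [0,0,0.4]
    - [0,0,0.5]
    - [0,0,0.5]
  rot:
    - [0,0,0]
    - [0,0,0]
    - [0,0,0]
    - [0,0,0]
    - [0,0,0]

```text
time: 8.6
ee_pos: [0.4334, -0.0087, 0.0337]
tcp_rot: [-0.057, 0.998, 0.018, -0.001]
ft_force: [-0.7, -1.6, 3.6]
grip_width: 0.0001
grasp_force: 2.0
```

```bash
python3 st.py
```

```text
8.6 [ 0.4334 -0.0087  0.0337] [-0.31  0.41  1.98  0.05  0.77 -2.03] [-0.7 -1.6  3.6]
[[-0.993 -0.114 -0.004]
 [-0.114  0.993  0.036]
 [-0.     0.036 -0.999]]
```

>>> step_arm:
  jaw: [1,1,1,1,1]
  travel:
    - [0,0,0.05]
    - [0,0,0.1]
    - [0,0,0.12]
    - [0,0,0.12]
    - [0,0,0.12]
  rot:
    - [0,0,0]
    - [0,0,0]
    - [0,0,0]
    - [0,0,0]
    - [0,0,0]

```text
time: 9.1
ee_pos: [0.4335, -0.0087, 0.033]
tcp_rot: [-0.057, 0.998, 0.018, -0.001]
ft_force: [-2.8, -2.6, 12.0]
grip_width: -0.0002
grasp_force: 5.7
```

```bash
python3 st.py
```

```text
9.1 [ 0.4335 -0.0087  0.033 ] [-0.31  0.41  1.98  0.05  0.77 -2.03] [-2.8 -2.6 12. ]
[[-0.993 -0.114 -0.004]
 [-0.114  0.993  0.035]
 [-0.     0.036 -0.999]]
```

The key is bottomed: the tip is at z = 33.0 mm and the force has jumped to 12 N. I'll release it and retreat.

>>> step_arm:
  jaw: [1,1,1,1,1]
  travel:
    - [0,0,-0.3]
    - [0,0,-1]
    - [0,0,-3]
    - [1,0,-6]
    - [3,0,-9]
  rot:
    - [0,0,0]
    - [0,0,0]
    - [0,0,0]
    - [0,0,0]
    - [0,0,0]

```text
time: 9.6
ee_pos: [0.4036, -0.015, 0.1233]
tcp_rot: [-0.057, 0.998, 0.018, -0.001]
ft_force: [-0.1, -0.8, -0.4]
grip_width: 0.0002
grasp_force: 0.0
```

>>> step_arm:
  jaw: [1,1,1,1,1]
  travel:
    - [0,0,-2]
    - [0,0,-4]
    - [0,0,-4]
    - [0,0,-4]
    - [0,0,-4]
  rot:
    - [0,0,0]
    - [0,0,0]
    - [0,0,0]
    - [0,0,0]
    - [0,0,0]

```text
time: 10.1
ee_pos: [0.4034, -0.0163, 0.1614]
tcp_rot: [-0.057, 0.998, 0.018, -0.002]
ft_force: [0.1, -0.7, -0.0]
grip_width: -0.0002
grasp_force: 0.0
```

```bash
python3 st.py; python3 - <<'E'
from bulb import *
c=r.capture('top'); q=(255,213)
for i in range(2): q=bulb(c,round(q[0]),round(q[1]),4)
print(q,onz(c,*q,.142))
E
```

```text
10.1 [ 0.4034 -0.0163  0.1614] [-0.35  0.13  1.93  0.04  1.1  -2.06] [ 0.1 -0.7 -0. ]
[[-0.993 -0.114 -0.006]
 [-0.114  0.993  0.037]
 [ 0.002  0.037 -0.999]]
(np.float64(254.65278934221482), np.float64(213.1557035803497)) [0.52785676 0.0194036  0.142     ]
```

The bottle hasn't moved, the key is released and the arm is clear, so I'm handing in.

```bash
python3 -c "
from cell import r
print(r.close_job())"
```

```text
the job is handed in; nothing more can be done
None
```

The dropper bottle stands upright, by my measurement about 1.5 mm from the middle of the plate; I then pressed the hold key to its stop, let it go, and handed the job in at about 10 s with the arm clear (no verdict was returned).

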